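Empty the photometer and clear the used sample bottles

ROBOT

A 6-joint arm with a two-finger parallel gripper is mounted at the origin on the work surface. World frame = base frame: x ahead of the robot, y to its left, z up, the work surface at z = 0. Lengths are in m, angles in degrees, forces in N, time in s.
With the tool pointing down it reaches from about 0.3 to 0.75 m from the base axis. Payload 8.5 kg.
Tool frame: the origin (TCP) lies between the finger pads; the fingertips stand 25 mm ahead of it and the grasp point (between the pads) lies 6 mm ahead of it; x points along the fingers, y is the direction in which the jaws open and shut, and the axes are right-handed (so a half turn about x gives the same grasp; the last joint's range is limited). The gripper opens to 85 mm and grips with 20 to 120 N. Pads are 22 mm wide; open, the fingers measure 114 mm over their backs; the gripper's body (76 mm by 85 mm) begins 54 mm behind the grasp point. The pads swing forward as they close: fully open they stand 13 mm farther back than shut.
Start: joints at [-81.836, 21.807, 74.336, -0, 83.858, -12.336], TCP at [0.193, -0.515, 0.256] pointing down, gripper open.
Joint ranges: [-178.18, 178.18], [-50.72, 133.34], [12.68, 142.11], [-81.47, 261.47], [9.98, 163.14], [-165.26, 165.26]. Speed limits (degrees/s): [136.94, 136.94, 180, 180, 180, 180].

INTERFACE

Orientations are given as a 3x3 rotation matrix whose columns are the frame's x, y, z axes.
In Python, from rig import sensors, get_image, workorder gives the robot as it stands.
- The arm moves only by the tool arm_command, never from a script. Its argument "plan" is a list that holds one entry, the list of rows, each a list of 6 numbers: the shift along the tool's x, y, z in units of 25 mm (1.0 is 25 mm), then the turn, a rotation vector about the tool's x, y, z in units of 6 degrees (1.0 is 6 degrees). In form: [[[dx, dy, dz, ax, ay, az], ...]]. A call has 1 to 10 rows; each row is the pose to reach, as a shift and turn from the pose commanded when the call began, along the tool's axes at that moment; what a row does not reach only later rows make up. A row lasts 1/10 s, in which the tool goes at most 50 mm and 8.59 degrees, less where a joint would pass 70% of its speed; a pose out of reach is approached as far as the arm can. A call with a gripper value outside its range is refused whole. "jaw" is the closure, from 0 (fully open) to 1 (shut), set as the call begins (left out, the last holds). The fingers move at their own pace and stop on an object; "newtons" is the grip in N (left out, the last holds). Time passes only in rows, so rows that repeat a pose let the fingers close. It gives the time, the measured TCP pose, the force and the opening at its end, in the units of the state.
- sensors.observe(): the state, without advancing time (a new reading comes with each control period).
- get_image(name): name is "side" or "top" or "wrist"; returns a dict with "img" (480x640x3 uint8, red, green, blue), "fx", "fy", "cx", "cy" (pixels), "T" (4x4, takes a point from camera to world coordinates). Camera axes: x right, y up, looking along -z (the intrinsics and any distortion apply to the point x, -y, -z); pixel columns grow to the right and rows downward; lengths in m; the calibration is good to about 2 mm. A picture is of the moment at which its call begins. There is no depth.
- workorder.close_job(): hands the job in, once; it reports no verdict.
The state is a dict: "time_s": time; "q": joint angles; "qvel": joint speeds; "joint_efforts": joint torques, N m; "position": TCP position; "tool_rot": TCP orientation; "ft_force": force on the tool from outside, world axes, zero at the start; "wrist_torque": the same for the moment, N m; "grip_width": finger opening in m.
Only numpy, scipy, OpenCV 4.12 (cv2) and the standard library are available. Lean on these libraries where they do the work, as an engineer would, in place of code of your own. Each camera call takes 0.05 s, during which the arm holds its last target. There are 200 camera calls.

TASK

First take the black light shield off the photometer and put it on the middle of the round blue pad; only then press the orange ejector lever fully down so that the sample cell rises, and drop the cell into the grey wash tub. Also clear every used sample bottle off the bench, dropping the red-capped ones into the yellow waste pail and the blue-capped ones into the grey wash tub. Leave the glass beaker standing among them where it is.

Things in the scene. Friction and masses are not known exactly. Their poses are not given: they have to be found in the camera images.
- meter: photometer, fixed, yawed up to 0.2 rad: grey, 200 x 200 mm. Origin: centre of its underside; x points away from the robot, y left. Its back part (x from -10 to +100 mm) is a block 100 mm high with a square well 44 mm wide at x = +45, y = +35 mm; its front part (x from -100 to -10 mm) is a key panel only 35 mm high, with the ejector lever above it
- lever (a joint): ejector lever's angle, rad: 0 = raised (start), 0.6 = fully down. It turns about a level hinge at x = -15, y = -55, z = 75 mm of the photometer and points to the photometer's -x. It takes about 5 N at the pad to press (up to 10 N) and stays where it is left; the sample cell rises 75 mm per rad, 45 mm in all
- lever_pad (a point): centre of the top face of the lever's orange press pad (26 mm along the lever, 44 mm across), 68 mm from the hinge; about 100 mm up when raised, 60 mm when fully down, moving in an arc
- cell: sample cell in the photometer's well: amber plastic, square 40 x 40 mm, 84 mm tall with a 20 mm tall white top 38 mm wide, 70 to 140 g. Origin: its middle, 42 mm from either end; z up along it, x and y normal to its sides, at the start parallel to the photometer's. Down in the well its top is 4 mm below the photometer's top face; with the lever fully pressed it stands 41 mm proud
- hood: light shield that covers the well: black square block 60 x 60 x 36 mm with an upright grip fin on top (50 mm along x, 14 mm thick along y, 30 mm tall), 60 to 130 g. Origin: centre of the 36 mm block, 18 mm above its underside; fin from z = 18 to 48 mm. Starts lying on the photometer's top face
- pad: round blue pad on the bench, fixed, 110 mm across, 3 mm thick. Origin: centre of its underside
- tub: grey square wash tub, fixed, open on top, outside 180 x 180 x 110 mm high, walls and floor 5 mm. Origin: centre of its underside; x, y normal to its sides
- pail: yellow round waste pail, fixed, open on top, 110 mm high, 184 mm across at the rim and 156 mm at the foot, wall 4 mm. Origin: centre of its underside
- red1: red-capped sample bottle: white, square 52 x 52 mm body 54 mm tall with a round red cap (38 mm across, 20 mm tall) and a red band; 76 mm tall overall, 80 g, heavy at the bottom. Origin: its middle, 38 mm from either end; z to the cap, x and y normal to the flat sides. Stands upright at the start, but may tip if knocked. One of up to three like it; may be absent
- red2: red-capped sample bottle: white, square 52 x 52 mm body 54 mm tall with a round red cap (38 mm across, 20 mm tall) and a red band; 76 mm tall overall, 80 g, heavy at the bottom. Origin: its middle, 38 mm from either end; z to the cap, x and y normal to the flat sides. Stands upright at the start, but may tip if knocked. One of up to three like it; may be absent
- red3: red-capped sample bottle: white, square 52 x 52 mm body 54 mm tall with a round red cap (38 mm across, 20 mm tall) and a red band; 76 mm tall overall, 80 g, heavy at the bottom. Origin: its middle, 38 mm from either end; z to the cap, x and y normal to the flat sides. Stands upright at the start, but may tip if knocked. One of up to three like it; may be absent
- blue1: blue-capped sample bottle: white, square 52 x 52 mm body 54 mm tall with a round blue cap (38 mm across, 20 mm tall) and a blue band; 76 mm tall overall, 80 g, heavy at the bottom. Origin: its middle, 38 mm from either end; z to the cap, x and y normal to the flat sides. Stands upright at the start, but may tip if knocked. One of up to three like it; may be absent
- blue2: blue-capped sample bottle: white, square 52 x 52 mm body 54 mm tall with a round blue cap (38 mm across, 20 mm tall) and a blue band; 76 mm tall overall, 80 g, heavy at the bottom. Origin: its middle, 38 mm from either end; z to the cap, x and y normal to the flat sides. Stands upright at the start, but may tip if knocked. One of up to three like it; may be absent
- blue3: blue-capped sample bottle: white, square 52 x 52 mm body 54 mm tall with a round blue cap (38 mm across, 20 mm tall) and a blue band; 76 mm tall overall, 80 g, heavy at the bottom. Origin: its middle, 38 mm from either end; z to the cap, x and y normal to the flat sides. Stands upright at the start, but may tip if knocked. One of up to three like it; may be absent
- beaker: small glass beaker, upright, 68 mm across, 80 mm tall, loose, standing among the bottles; to be left alone. Origin: centre of its underside
Mind the look-alikes: they are no part of the job. What is shaped like the red3 but turquoise is not meant.

How it is judged:
By the outcome, as a careful person would: the job done as asked, in the order asked, and still so for the second after the job is handed in, with the robot touching nothing.
Of red1, red2, red3, blue1, blue2, blue3 only 4 to 6 are there at a start; the rules pass over those that are not, and their reading is None.
At some moment in a run one of red1, red2, red3, blue1, blue2, blue3 may be knocked a few centimetres aside while the robot is not near it.
Once in a run the grip may slacken for a moment while it holds something.
It also fails if it takes over 210 s, if anything falls off the work surface, if the arm or the gripper's body presses on something with over 40 N, if the wrist force passes 120 N, or if a joint passes its speed limit or range.

## Working session

There is one attempt and no reset: what is moved stays moved. The work goes in short steps, Python scripts to look and compute and a tool call to move; the robot and the scene stay as the last step left them, time stands still between calls to the robot, and variables do not carry over. Pictures are saved under pics/ and viewed, about 12 in all and at most 16, crops included, and the job is handed in when it is done.

Besides the shell and the picture viewer there is one more tool, called after ">>>" as name([rows], argument=value, ...), one row to a line, values as JSON. arm_command: Moves the arm, as the interface text tells. Its arguments: {"type":"object","properties":{"plan":{"type":"array","items":{"type":"array","items":{"type":"array","items":{"type":"number"}}}},"jaw":{"type":"number"},"newtons":{"type":"number"}},"required":["plan"]}

```bash
ls; mkdir -p pics
python3 - <<'E'
from rig import sensors,get_image
import cv2,numpy as np
s=sensors.observe();print(s)
for n in("top","side"):
    d=get_image(n);cv2.imwrite(f"pics/{n}0.png",d["img"][:,:,::-1]);print(n,{k:v for k,v in d.items() if k!="img"})
E
```

```text
pics
{'time_s': 0.0, 'q': array([-8.18351941e+01,  2.18435794e+01,  7.43870021e+01,  3.05432414e-05,
        8.38581714e+01, -1.23364185e+01]), 'qvel': array([ 0.032785  ,  0.03581203,  0.06618767, -0.00202917,  0.01134216,
        0.04980659]), 'joint_efforts': array([ 1.65996182e-03, -4.48460662e+01, -2.31277943e+01, -7.79728316e-05,
        4.80590825e-03, -1.19473093e-06]), 'position': array([ 0.19257861, -0.51489906,  0.25567425]), 'tool_rot': array([[-2.19470053e-04,  3.50227178e-01, -9.36664762e-01],
       [ 1.53340386e-03, -9.36663565e-01, -3.50227090e-01],
       [-9.99998800e-01, -1.51314972e-03, -3.31470103e-04]]), 'ft_force': array([-0.25729812, -0.0649367 ,  0.6212169 ]), 'wrist_torque': array([-0.01766623, -0.00796662,  0.06563521]), 'grip_width': 0.0858351029168016}
top {'fx': 541.9624608493256, 'fy': 541.9624608493256, 'cx': 318.52626432369436, 'cy': 240.97067866979273, 'T': array([[ 0.01799391,  0.99659647, -0.08044688,  0.39076259],
       [-0.99983577,  0.01776187, -0.00359912,  0.00864688],
       [-0.00215798,  0.08049844,  0.9967524 ,  1.27801847],
       [ 0.        ,  0.        ,  0.        ,  1.        ]])}
side {'fx': 528.6706333221672, 'fy': 528.6706333221672, 'cx': 320.2817670789722, 'cy': 240.727910995754, 'T': array([[-0.98161757,  0.12006297, -0.14836383,  0.30563405],
       [-0.1908227 , -0.63243115,  0.75074466,  0.95638833],
       [-0.00369328,  0.76525534,  0.64371626,  0.95288599],
       [ 0.        ,  0.        ,  0.        ,  1.        ]])}
```

View pics/top0.png

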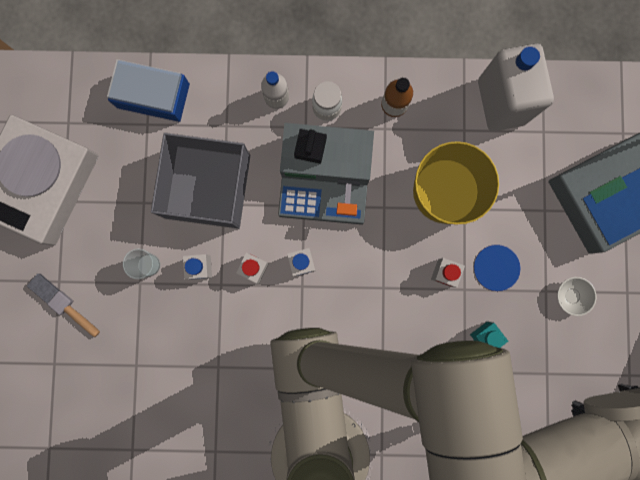

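View pics/side0.png

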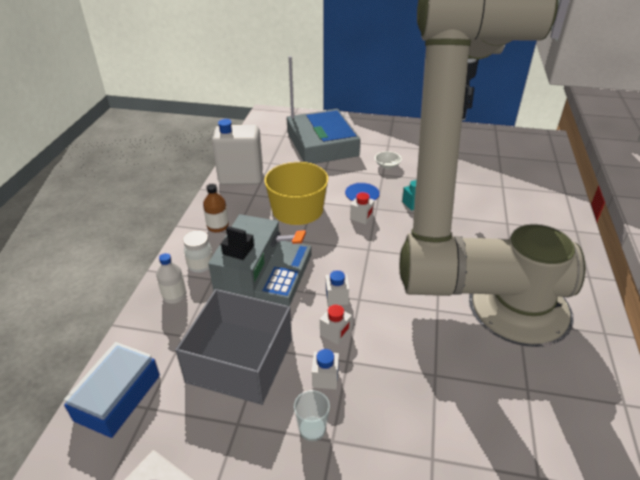

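```bash
cat > h.py <<'E'
from rig import sensors,get_image
import cv2,numpy as np
def ray(d,u,v,z):
    T=d["T"];r=T[:3,:3]@np.array([(u-d["cx"])/d["fx"],-(v-d["cy"])/d["fy"],-1]);c=T[:3,3]
    return c+r*(z-c[2])/r[2]
def pix(d,p):
    q=d["T"][:3,:3].T@(np.array(p)-d["T"][:3,3]);return d["cx"]+d["fx"]*q[0]/-q[2], d["cy"]-d["fy"]*q[1]/-q[2]
R=dict(red=((0,140,100),(6,255,255)),blue=((105,140,80),(122,255,255)),orange=((7,180,150),(16,255,255)),yellow=((20,150,80),(32,255,255)),turq=((80,120,60),(100,255,255)))
def blobs(d,c,mn=40):
    hsv=cv2.cvtColor(d["img"],cv2.COLOR_RGB2HSV);m=cv2.inRange(hsv,*map(np.array,R[c]))
    n,l,s,ce=cv2.connectedComponentsWithStats(m)
    return [(ce[i],s[i,4],s[i,:4]) for i in range(1,n) if s[i,4]>=mn],l
def move(p_target,R_target=None,s=None):
    """shift (25mm units) and turn (6deg units) in tool axes"""
    s=s or sensors.observe();Rt=s["tool_rot"]
    d=Rt.T@(np.array(p_target)-s["position"])/.025
    a=np.zeros(3) if R_target is None else np.degrees(cv2.Rodrigues(Rt.T@R_target)[0].ravel())/6
    return np.round(np.r_[d,a],2)
def down(yaw):
    "tool down, jaw axis y at yaw deg in world"
    c,s_=np.cos(np.radians(yaw)),np.sin(np.radians(yaw))
    x=np.array([0,0,-1.]);y=np.array([c,s_,0]);return np.c_[x,y,np.cross(x,y)]
E
python3 - <<'E'
from h import *
d=get_image("top")
for c,z in(("red",.076),("blue",.076),("orange",.1),("yellow",.11),("turq",.076)):
    for ce,a,b in blobs(d,c)[0]: print(c,ce.round(1),a,b,ray(d,*ce,z).round(4),ray(d,*ce,.003).round(4))
im=d["img"][:,:,::-1]
a=cv2.resize(im[240:290,120:330],None,fx=3.8,fy=3.8,interpolation=cv2.INTER_CUBIC)
b=cv2.resize(im[115:235,270:520],None,fx=3.19,fy=3.19,interpolation=cv2.INTER_CUBIC)[:, :798]
cv2.imwrite("pics/c1.png",np.vstack([a,b[:400]] if a.shape[1]==b.shape[1] else [a[:,:797],b[:390,:797]]));print(a.shape,b.shape)
E
```

```text
red [250.  267.2] 212 [242 260  17  16] [0.4266 0.1638 0.076 ] [0.4288 0.1732 0.003 ]
red [452.  272.1] 202 [445 265  16  16] [ 0.424  -0.2838  0.076 ] [ 0.426  -0.3015  0.003 ]
blue [529.7  55.8] 267 [521  47  19  19] [ 0.921  -0.4622  0.076 ] [ 0.9532 -0.4908  0.003 ]
blue [271.8  77.3] 111 [266  72  12  12] [0.8604 0.1263 0.076 ] [0.8889 0.1335 0.003 ]
blue [180.4  97.6] 366 [170  75  19  46] [0.8093 0.3331 0.076 ] [0.8347 0.3528 0.003 ]
blue [618.4 210. ] 2225 [584 169  56  76] [ 0.5692 -0.6552  0.076 ] [ 0.58   -0.6956  0.003 ]
blue [300.2 201.4] 413 [281 187  40  29] [0.5758 0.0556 0.076 ] [0.5871 0.0584 0.003 ]
blue [331.4 211.6] 75 [326 208  15   8] [ 0.5542 -0.0145  0.076 ] [ 0.5641 -0.0159  0.003 ]
blue [496.6 267.6] 1624 [474 245  46  46] [ 0.4356 -0.3824  0.076 ] [ 0.4383 -0.4062  0.003 ]
blue [300.4 261.2] 197 [293 254  16  16] [0.4419 0.0523 0.076 ] [0.4451 0.0549 0.003 ]
blue [193.1 266. ] 210 [185 259  17  15] [0.4271 0.2902 0.076 ] [0.4293 0.3073 0.003 ]
orange [346.5 208.6] 186 [337 203  20  12] [ 0.5582 -0.0471  0.1   ] [ 0.572  -0.0517  0.003 ]
yellow [450.5 182. ] 4333 [415 142  84  82] [ 0.6192 -0.2726  0.11  ] [ 0.6401 -0.2983  0.003 ]
turq [492.2 336. ] 414 [476 323  32  25] [ 0.2856 -0.3715  0.076 ] [ 0.2792 -0.3945  0.003 ]
(190, 798, 3) (383, 798, 3)
```

View pics/c1.png

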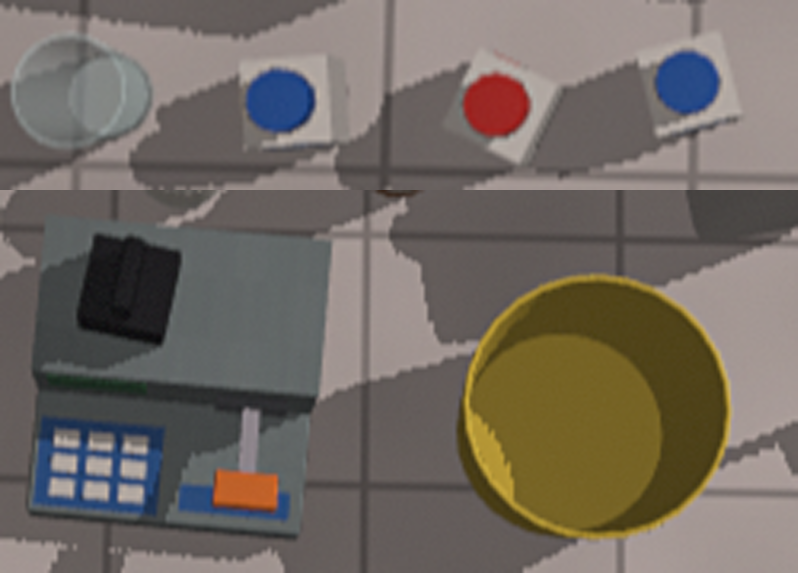

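Run:
```python
from h import *
d=get_image("top")
def poly(name,pts,z,sc,off):
    P=np.array([ray(d,off[0]+u/sc,off[1]+v/sc,z)[:2] for u,v in pts]);e=np.diff(np.r_[P,P[:1]],axis=0)
    print(name,"ctr",P.mean(0).round(4),"len",np.hypot(*e.T).round(3),"ang",np.degrees(np.arctan2(e[:,1],e[:,0])).round(1))
o=(270,115-190/3.19)
poly("block",[(45,218),(330,240),(315,398),(35,375)],.1,3.19,o)
poly("base",[(35,375),(315,398),(299,536),(27,514)],.035,3.19,o)
poly("hood",[(95,235),(180,252),(163,343),(78,322)],.136,3.19,o)
poly("finline",[(132,238),(122,318)],.166,3.19,o)
o=(120,240)
poly("blueA",[(240,60),(326,55),(331,143),(243,148)],.054,3.8,o)
poly("redA",[(482,50),(560,90),(522,163),(447,125)],.054,3.8,o)
poly("blueB",[(638,52),(722,32),(740,118),(660,135)],.054,3.8,o)
for n,p,z in(("tub",[(161,136),(249,141),(240,226),(154,217)],.11),("pailrim",[(415,182),(498,182),(456,142),(456,223)],.11)): poly(n,p,z,1,(0,0))
im=d["img"][:,:,::-1]
a=cv2.resize(im[250:350,420:520],None,fx=4,fy=4,interpolation=cv2.INTER_CUBIC)
w=get_image("wrist");cv2.imwrite("pics/c2.png",np.hstack([a,cv2.resize(w["img"][:,:,::-1],(400,300))[0:300]] if 0 else [a,cv2.copyMakeBorder(cv2.resize(w["img"][:,:,::-1],(400,300)),0,100,0,0,0)]))
```

```text
block ctr [ 0.6838 -0.0018] len [0.199 0.112 0.194 0.111] ang [-93.5 175.3  86.2  -2.2]
base ctr [0.5905 0.0047] len [0.205 0.102 0.197 0.102] ang [-93.8 174.1  86.4  -1.9]
hood ctr [0.6876 0.0338] len [0.058 0.063 0.059 0.061] ang [-100.5  170.6   76.9   -9.7]
finline ctr [0.6864 0.0346] len [0.054 0.054] ang [174.1  -5.9]
blueA ctr [0.4263 0.2909] len [0.051 0.052 0.052 0.052] ang [ -85.6 -174.8   94.3    4.1]
redA ctr [0.4254 0.1614] len [0.052 0.049 0.05  0.049] ang [-116.   153.9   64.3  -23.5]
blueB ctr [0.4409 0.0505] len [0.051 0.052 0.049 0.051] ang [ -75.6 -167.1  103.    16.1]
tub ctr [0.6146 0.2718] len [0.194 0.188 0.188 0.18 ] ang [-92.3 175.7  85.   -2.5]
pailrim ctr [ 0.6191 -0.285 ] len [0.181 0.126 0.179 0.126] ang [-89.   46.3 179.9  45.2]
```

View pics/c2.png

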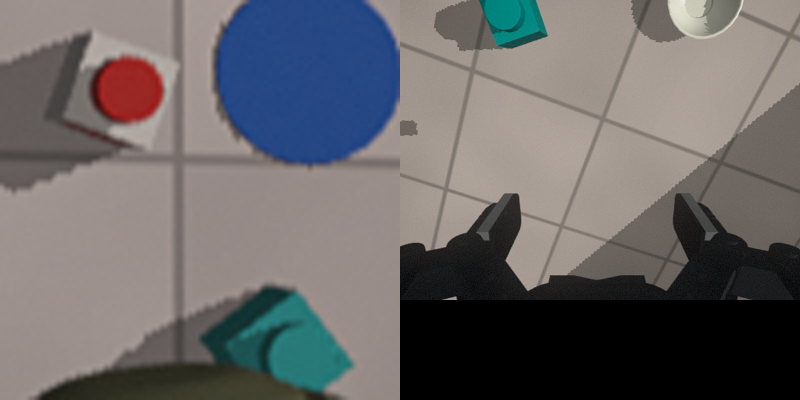

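Run:
```python
from h import *
print(move((.687,.034,.25),down(-98)))
```

```text
[ 2.500e-01 -1.365e+01 -2.621e+01  4.750e+00  0.000e+00  1.000e-02]
```

>>> arm_command([
  [[0.1,-6.8,-13,2.4,0,0],[0.1,-6.8,-13,2.4,0,0],[0.1,-6.8,-13,2.4,0,0],[0.1,-6.8,-13,2.4,0,0],[0.1,-6.8,-13,2.4,0,0],[0.1,-6.8,-13,2.4,0,0],[0.1,-6.8,-13,2.4,0,0],[0.1,-6.8,-13,2.4,0,0],[0.1,-6.8,-13,2.4,0,0]],
], jaw=0.3, newtons=40)

```text
time_s: 1.15
position: [0.4386, -0.2402, 0.2537]
tool_rot: [[0.0, 0.11, -0.994], [0.0, -0.994, -0.11], [-1.0, -0.0, -0.0]]
ft_force: [-0.6, 0.7, 0.4]
grip_width: 0.0597
```

Run:
```python
from h import *
s=sensors.observe();print(s["time_s"],s["position"].round(4),s["q"].round(1));print(move((.687,.034,.25),down(-98)))
```

```text
1.15 [ 0.4386 -0.2402  0.2537] [-42.3  16.9  82.3   0.   80.8  41.4]
[  0.15  -9.81 -11.08   2.39  -0.     0.  ]
```

>>> arm_command([
  [[0.1,-9.8,-11.1,2.4,0,0],[0.1,-9.8,-11.1,2.4,0,0],[0.1,-9.8,-11.1,2.4,0,0],[0.1,-9.8,-11.1,2.4,0,0],[0.1,-9.8,-11.1,2.4,0,0],[0.1,-9.8,-11.1,2.4,0,0],[0.1,-9.8,-11.1,2.4,0,0],[0.1,-9.8,-11.1,2.4,0,0],[0.1,-9.8,-11.1,2.4,0,0],[0.1,-9.8,-11.1,2.4,0,0]],
])

```text
time_s: 2.15
position: [0.6873, 0.0298, 0.2507]
tool_rot: [[-0.001, -0.145, -0.989], [-0.0, -0.989, 0.145], [-1.0, 0.001, 0.001]]
ft_force: [0.1, -1.3, -0.2]
grip_width: 0.06
```

Run:
```python
from h import *
s=sensors.observe();print(s["time_s"],s["position"].round(4),s["q"].round(1));print(move((.687,.034,.165),down(-98)))
d=get_image("top");w=get_image("wrist");print(pix(w,(.687,.034,.166)), pix(w,(.687,.034,.136)))
a=cv2.resize(w["img"],(400,300));b=cv2.resize(d["img"],(400,300))
b2=cv2.resize(d["img"][230:480,100:640],(800,370))
cv2.imwrite("pics/w1.png",np.vstack([np.hstack([a,b])[:230],b2])[:,:,::-1])
for c in("red","blue","turq"):
  for ce,n,_ in blobs(d,c)[0]:
    if ce[1]>220: print(c,ce.round(1),n,ray(d,*ce,.076).round(4))
```

```text
2.15 [0.6873 0.0298 0.2507] [-7.3 36.7 49.2 -0.  94.2 91. ]
[ 3.43 -0.17  0.03 -0.05  0.01 -0.  ]
(np.float64(304.66230086511155), np.float64(259.7913817297147)) (np.float64(305.90535579872335), np.float64(241.5353772215401))
red [452.1 272. ] 200 [ 0.4241 -0.2839  0.076 ]
blue [496.6 267.6] 1624 [ 0.4356 -0.3825  0.076 ]
blue [193.1 265.8] 203 [0.4276 0.2901 0.076 ]
turq [491.5 338.3] 519 [ 0.2805 -0.37    0.076 ]
```

View pics/w1.png

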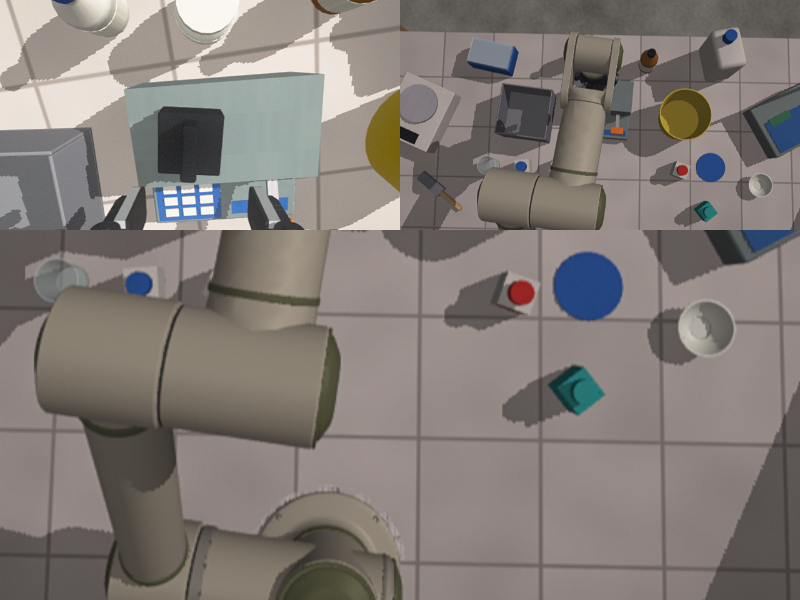

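>>> arm_command([
  [[1.5,-0.15,0,0,0,0],[2.5,-0.15,0,0,0,0],[3.2,-0.15,0,0,0,0],[3.4,-0.15,0,0,0,0],[3.4,-0.15,0,0,0,0]],
])

```text
time_s: 2.75
position: [0.6876, 0.0336, 0.1665]
tool_rot: [[-0.0, -0.146, -0.989], [-0.0, -0.989, 0.146], [-1.0, 0.0, 0.0]]
ft_force: [0.8, 0.4, -0.0]
grip_width: 0.0598
```

>>> arm_command([
  [[0,0,0,0,0,0],[0,0,0,0,0,0],[0,0,0,0,0,0],[0,0,0,0,0,0],[0,0,0,0,0,0],[0,0,0,0,0,0],[0,0,0,0,0,0],[0,0,0,0,0,0]],
], jaw=1, newtons=60)

```text
time_s: 3.55
position: [0.6881, 0.0346, 0.1672]
tool_rot: [[0.001, -0.144, -0.99], [-0.0, -0.99, 0.144], [-1.0, 0.0, -0.001]]
ft_force: [-1.6, 0.2, 5.6]
grip_width: 0.0127
```

>>> arm_command([
  [[-0.5,0,0,0,0,0],[-1.5,0,0,0,0,0],[-2.5,0,0,0,0,0],[-3.5,0,0,0,0,0],[-4,0,0,0,0,0],[-4,0,0,0,0,0]],
])

```text
time_s: 4.15
position: [0.6883, 0.0348, 0.2689]
tool_rot: [[0.004, -0.144, -0.99], [-0.0, -0.99, 0.144], [-1.0, -0.0, -0.004]]
ft_force: [0.8, 0.2, -1.4]
grip_width: 0.013
```

Run:
```python
from h import *
s=sensors.observe();print(s["grip_width"],s["ft_force"].round(1),s["position"].round(4));print(move((.438,-.406,.2),down(-98)))
```

```text
0.012980801636589082 [ 0.8  0.2 -1.4] [0.6883 0.0348 0.2689]
[ 2.72 18.89  7.38 -0.05 -0.04  0.  ]
```

>>> arm_command([
  [[0,1,0.4,0,0,0],[0,2.5,1,0,0,0],[0,4,1.6,0,0,0],[0,5.5,2.2,0,0,0],[0,7,2.8,0,0,0],[0,8.5,3.4,0,0,0],[0,10,4,0,0,0],[0,11.5,4.6,0,0,0],[0,13,5.2,0,0,0],[0.2,14.5,5.8,0,0,0]],
])

```text
time_s: 5.15
position: [0.491, -0.3042, 0.261]
tool_rot: [[-0.0, -0.144, -0.99], [0.0, -0.99, 0.144], [-1.0, -0.0, 0.0]]
ft_force: [0.7, -0.5, -0.9]
grip_width: 0.013
```

Run:
```python
from h import *
s=sensors.observe();print(s["grip_width"],s["ft_force"].round(1),s["position"].round(4));print(move((.438,-.406,.15),down(-98)))
```

```text
0.01297703993570404 [ 0.7 -0.5 -0.9] [ 0.491  -0.3042  0.261 ]
[ 4.44  4.34  1.51 -0.05  0.    0.  ]
```

>>> arm_command([
  [[0.5,1.3,0.5,0,0,0],[1,2.5,0.9,0,0,0],[2,3.5,1.3,0,0,0],[3,4,1.5,0,0,0],[4,4,1.5,0,0,0],[4.4,4,1.5,0,0,0],[4.4,4,1.5,0,0,0],[4.4,4,1.5,0,0,0]],
])

```text
time_s: 5.95
position: [0.441, -0.3966, 0.1521]
tool_rot: [[0.001, -0.144, -0.99], [-0.001, -0.99, 0.144], [-1.0, 0.001, -0.001]]
ft_force: [-0.4, -0.3, -0.6]
grip_width: 0.0126
```

Run:
```python
from h import *
s=sensors.observe();print(s["grip_width"],s["ft_force"].round(1),s["position"].round(4));print(move((.438,-.406,.072),down(-98)))
w=get_image("wrist");cv2.imwrite("pics/w2.png",w["img"][:,:,::-1]);print(pix(w,(.438,-.406,.003)))
```

```text
0.012607980303521778 [-0.4 -0.3 -0.6] [ 0.441  -0.3966  0.1521]
[ 3.21  0.39  0.07 -0.04 -0.01 -0.01]
(np.float64(328.70589279732286), np.float64(227.07663824779786))
```

View pics/w2.png

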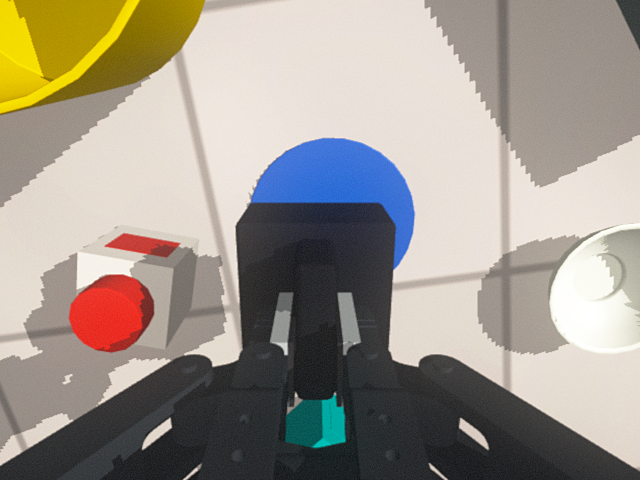

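>>> arm_command([
  [[0.8,0.2,0.05,0,0,0],[1.6,0.38,0.05,0,0,0],[2.4,0.38,0.05,0,0,0],[2.9,0.38,0.05,0,0,0],[3.2,0.38,0.05,0,0,0],[3.25,0.38,0.05,0,0,0],[3.25,0.38,0.05,0,0,0]],
])

```text
time_s: 6.7
position: [0.4383, -0.406, 0.0708]
tool_rot: [[0.001, -0.144, -0.99], [-0.001, -0.99, 0.144], [-1.0, 0.001, -0.001]]
ft_force: [-0.3, -0.8, -1.2]
grip_width: 0.0128
```

>>> arm_command([
  [[0,0,0,0,0,0],[0,0,0,0,0,0],[0,0,0,0,0,0],[0,0,0,0,0,0],[-1,0,0,0,0,0],[-2.5,0,0,0,0,0],[-4,0,0,0,0,0],[-5.5,0,0,0,0,0]],
], jaw=0.5)

```text
time_s: 7.5
position: [0.4378, -0.4056, 0.2092]
tool_rot: [[-0.0, -0.144, -0.99], [0.0, -0.99, 0.144], [-1.0, -0.0, 0.0]]
ft_force: [-0.2, 1.1, -0.5]
grip_width: 0.0428
```

Run:
```python
from h import *
s=sensors.observe();print(s["position"].round(4));print(move((.425,-.284,.2),down(-110)))
```

```text
[ 0.4378 -0.4056  0.2092]
[ 0.37 -4.74  1.21  1.95  0.    0.  ]
```

>>> arm_command([
  [[0,-1,0.3,0.4,0,0],[0,-2.5,0.6,1,0,0],[0,-4,1,1.7,0,0],[0.3,-4.75,1.2,2.1,0,0],[1,-4.75,1.2,2.1,0,0],[1.5,-4.75,1.2,2.1,0,0],[1.5,-4.75,1.2,2.1,0,0]],
], jaw=0)

```text
time_s: 8.2
position: [0.425, -0.2834, 0.169]
tool_rot: [[-0.002, -0.357, -0.934], [0.002, -0.934, 0.357], [-1.0, -0.001, 0.002]]
ft_force: [-0.7, 1.0, -0.1]
grip_width: 0.0855
```

Run:
```python
from h import *
s=sensors.observe();print(s["position"].round(4),s["grip_width"]);print(move((.4245,-.284,.038),down(-111)))
w=get_image("wrist");cv2.imwrite("pics/w3.png",w["img"][:,:,::-1])
for c in ("red",):
  for ce,n,b in blobs(w,c)[0]: print(c,ce,n,b,ray(w,*ce,.076))
```

```text
[ 0.425  -0.2834  0.169 ] 0.08548831806656002
[ 5.24  0.04 -0.    0.02  0.02  0.01]
red [315.44736842 185.1937799 ] 418 [286 181  59   9] [ 0.458826   -0.29717637  0.076     ]
red [316.87052342 245.40320561] 3993 [283 209  69  73] [ 0.42855369 -0.28639916  0.076     ]
```

View pics/w3.png

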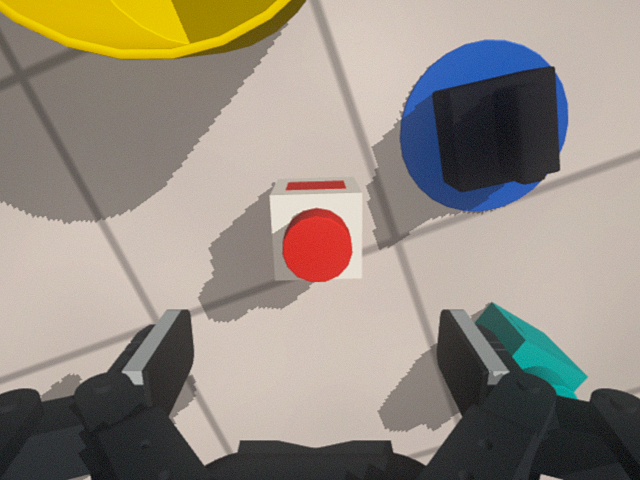

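>>> arm_command([
  [[1.5,0.04,0,0,0,0],[3,0.04,0,0,0,0],[4.2,0.04,0,0,0,0],[5,0.04,0,0,0,0],[5.2,0.04,0,0,0,0],[5.2,0.04,0,0,0,0]],
])

```text
time_s: 8.85
position: [0.4253, -0.2853, 0.0404]
tool_rot: [[0.0, -0.357, -0.934], [-0.0, -0.934, 0.357], [-1.0, 0.0, -0.0]]
ft_force: [0.0, 0.5, 0.3]
grip_width: 0.0852
```

>>> arm_command([
  [[0,0,0,0,0,0],[0,0,0,0,0,0],[0,0,0,0,0,0],[0,0,0,0,0,0],[0,0,0,0,0,0],[0,0,0,0,0,0]],
], jaw=1)

```text
time_s: 9.45
position: [0.4255, -0.2854, 0.0415]
tool_rot: [[0.002, -0.357, -0.934], [-0.002, -0.934, 0.357], [-1.0, 0.001, -0.002]]
ft_force: [-0.9, 0.4, 6.3]
grip_width: 0.0515
```

Run:
```python
from h import *
s=sensors.observe();print(s["position"].round(4),s["grip_width"]);print(move((.617,-.285,.24)))
```

```text
[ 0.4255 -0.2854  0.0415] 0.0515123548959018
[-7.93 -2.74 -7.17  0.    0.    0.  ]
```

>>> arm_command([
  [[-1,0,0,0,0,0],[-2.5,0,0,0,0,0],[-4,0,0,0,0,0],[-5.5,0,-0.5,0,0,0],[-6.5,-0.5,-2,0,0,0],[-6.5,-1.2,-3.7,0,0,0],[-6.5,-2,-5.4,0,0,0],[-6.5,-2.4,-7,0,0,0],[-6,-2.4,-7.2,0,0,0],[-5,-2.4,-7.2,0,0,0]],
])

```text
time_s: 10.45
position: [0.6159, -0.2933, 0.1659]
tool_rot: [[0.003, -0.356, -0.935], [-0.002, -0.935, 0.356], [-1.0, 0.001, -0.004]]
ft_force: [-1.4, -0.5, -0.9]
grip_width: 0.0513
```

Run:
```python
from h import *
s=sensors.observe();print(s["position"].round(4),s["grip_width"]);print(move((.617,-.292,.12)))
```

```text
[ 0.6159 -0.2933  0.1659] 0.05134352710910605
[ 1.84 -0.06 -0.02  0.    0.    0.  ]
```

>>> arm_command([
  [[0.8,0,0,0,0,0],[1.6,0,0,0,0,0],[1.7,0,0,0,0,0]],
])

```text
time_s: 10.75
position: [0.6131, -0.2925, 0.1201]
tool_rot: [[-0.004, -0.357, -0.934], [0.003, -0.934, 0.357], [-1.0, -0.001, 0.005]]
ft_force: [-0.2, -0.2, -0.0]
grip_width: 0.0511
```

>>> arm_command([
  [[0,0,0,0,0,0],[0,0,0,0,0,0],[0,0,0,0,0,0],[-0.8,0,0,0,0,0],[-2,0,0,0,0,0],[-3.5,0,0,0,0,0],[-5,0,0,0,0,0]],
], jaw=0.2)

```text
time_s: 11.45
position: [0.6144, -0.293, 0.2499]
tool_rot: [[0.001, -0.357, -0.934], [-0.001, -0.934, 0.357], [-1.0, 0.0, -0.001]]
ft_force: [-0.2, 0.2, 0.3]
grip_width: 0.0683
```

Run:
```python
from h import *
s=sensors.observe();print(s["position"].round(4),s["grip_width"]);print(move((.4409,.0505,.2),down(-76)))
d=get_image("top")
for c in("red","blue"):
  for ce,n,_ in blobs(d,c,30)[0]:
    if ce[1]>140: print(c,ce.round(1),n,ray(d,*ce,.076).round(4))
```

```text
[ 0.6144 -0.293   0.2499] 0.06834581982271688
[ 1.980e+00 -1.036e+01  1.139e+01 -5.820e+00 -1.000e-02 -1.000e-02]
red [249.7 267. ] 194 [0.4272 0.1645 0.076 ]
blue [618.4 210. ] 2218 [ 0.5691 -0.6552  0.076 ]
blue [300.4 201. ] 429 [0.5768 0.0552 0.076 ]
blue [331.4 211.6] 76 [ 0.5541 -0.0146  0.076 ]
blue [501.9 250.1] 144 [ 0.4746 -0.3946  0.076 ]
blue [498.7 279.5] 429 [ 0.4095 -0.3868  0.076 ]
blue [192.6 265.9] 199 [0.4273 0.2911 0.076 ]
```

Run:
```python
from h import *
print(move((.5605,-.048,.17),down(-94)))
```

```text
[ 3.4  -8.41  5.61 -2.82 -0.11 -0.05]
```

>>> arm_command([
  [[0,-1.5,1,-0.5,0,0],[0,-3,2,-1,0,0],[0,-4.5,3,-1.5,0,0],[0,-6,4,-2,0,0],[0.5,-7.5,5,-2.5,0,0],[1.5,-8.4,5.6,-2.8,0,0],[2.5,-8.4,5.6,-2.8,0,0],[3.2,-8.4,5.6,-2.8,0,0],[3.2,-8.4,5.6,-2.8,0,0],[3.2,-8.4,5.6,-2.8,0,0]],
], jaw=1)

```text
time_s: 12.5
position: [0.5591, -0.0472, 0.1685]
tool_rot: [[0.001, -0.072, -0.997], [-0.0, -0.997, 0.072], [-1.0, 0.0, -0.001]]
ft_force: [-0.3, -0.8, -0.1]
grip_width: -0.0002
```

Run:
```python
from h import *
s=sensors.observe();print(s["position"].round(4),s["grip_width"]);print(move((.5605,-.048,.088),down(-94)))
w=get_image("wrist");d=get_image("top");cv2.imwrite("pics/w4.png",w["img"][:,:,::-1])
for ce,n,b in blobs(w,"orange")[0]: print(ce,n,b,ray(w,*ce,.1))
for ce,n,_ in blobs(d,"blue",30)[0]: print(ce,n)
```

```text
[ 0.5591 -0.0472  0.1685] -0.00020994191321885416
[ 3.22  0.03 -0.05 -0.02 -0.01 -0.  ]
[295.21535181 257.50959488] 469 [270 241  90  53] [ 0.56651447 -0.03908332  0.1       ]
[360.  267.5] 46 [360 245   1  46] [ 0.55926066 -0.06929717  0.1       ]
[346.5        292.32758621] 58 [333 291  27   3] [ 0.54686627 -0.06225802  0.1       ]
[529.76492537  55.84328358] 268
[271.74311927  77.21100917] 109
[180.39944904  97.48209366] 363
[618.41509434 209.92407907] 2226
[289.58045977 204.74712644] 174
[305.90625 201.34375] 32
[331.53947368 211.43421053] 76
[494.29681529 268.56305732] 785
[192.61780105 265.98429319] 191
```

View pics/w4.png

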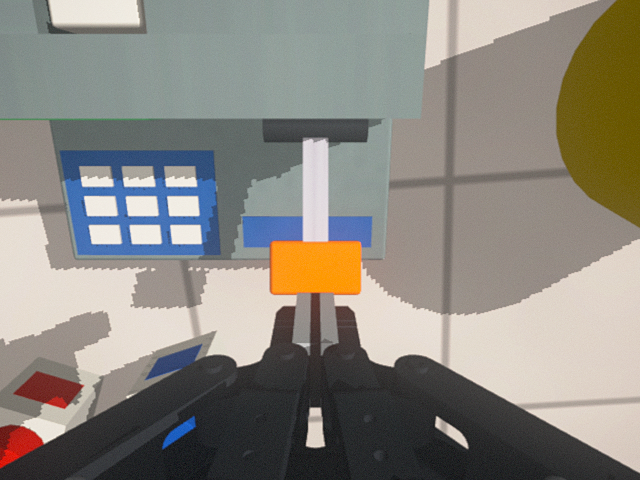

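>>> arm_command([
  [[0.8,0,-0.04,0,0,0],[1.4,0,-0.04,0,0,0],[1.6,0,-0.04,0,0,0],[1.8,0,0,0,0,0],[2,0,0,0,0,0],[2.2,0,0.05,0,0,0],[2.4,0,0.05,0,0,0],[2.6,0,0.05,0,0,0],[2.8,0,0.05,0,0,0]],
])

```text
time_s: 13.5
position: [0.5573, -0.047, 0.0977]
tool_rot: [[-0.0, -0.072, -0.997], [-0.0, -0.997, 0.072], [-1.0, 0.0, 0.0]]
ft_force: [-3.9, -0.2, 5.9]
grip_width: -0.0002
```

>>> arm_command([
  [[0.2,0,0,0,0,0],[0.35,0,0,0,0,0],[0.45,0,0,0,0,0],[0.55,0,0,0,0,0],[0.55,0,0,0,0,0]],
])

```text
time_s: 14.0
position: [0.5586, -0.0471, 0.0864]
tool_rot: [[0.004, -0.071, -0.997], [-0.001, -0.997, 0.071], [-1.0, 0.001, -0.005]]
ft_force: [-4.8, 1.6, 23.5]
grip_width: -0.0002
```

>>> arm_command([
  [[-1,0,0,0,0,0],[-2.5,0,0,0,0,0],[-4,0,0,0,0,0],[-5,0,0,0,0,0],[-5,-0.8,-1.3,0,0,0],[-5,-2,-2.7,0,0,0],[-5,-2.8,-4,0,0,0],[-5,-2.8,-5,0,0,0],[-5,-2.8,-5,0,0,0]],
])

```text
time_s: 14.9
position: [0.6893, 0.0144, 0.2071]
tool_rot: [[0.0, -0.071, -0.998], [0.0, -0.998, 0.071], [-1.0, -0.0, -0.0]]
ft_force: [-0.2, 0.4, -0.6]
grip_width: -0.0001
```

Run:
```python
from h import *
s=sensors.observe();print(s["position"].round(4),s["grip_width"]);print(move((.689,.033,.128),down(-93.7)))
w=get_image("wrist");cv2.imwrite("pics/w5.png",w["img"][:,:,::-1]);print(pix(w,(.689,.033,.141)))
```

```text
[0.6893 0.0144 0.2071] -0.00011312208414295507
[ 3.16 -0.74  0.06 -0.06 -0.    0.  ]
(np.float64(274.25738677973555), np.float64(275.9410231622388))
```

View pics/w5.png

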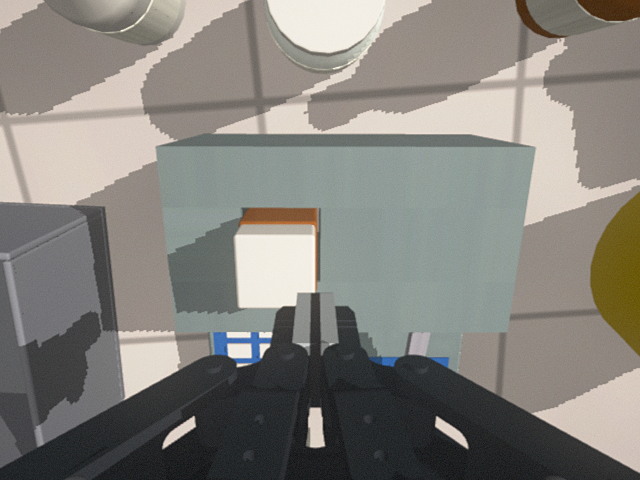

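>>> arm_command([
  [[0,-0.75,-0.06,0,0,0],[0,-0.75,-0.06,0,0,0],[0,-0.75,-0.06,0,0,0],[0.5,-0.75,-0.06,0,0,0],[1.3,-0.75,-0.06,0,0,0],[2.1,-0.75,-0.06,0,0,0],[2.7,-0.75,-0.06,0,0,0],[3.1,-0.75,-0.06,0,0,0],[3.1,-0.75,-0.06,0,0,0]],
], jaw=0.25)

```text
time_s: 15.85
position: [0.6893, 0.0324, 0.1295]
tool_rot: [[-0.003, -0.072, -0.997], [0.0, -0.997, 0.072], [-1.0, -0.0, 0.003]]
ft_force: [0.5, -0.4, -0.3]
grip_width: 0.0638
```

>>> arm_command([
  [[0,0,0,0,0,0],[0,0,0,0,0,0],[0,0,0,0,0,0],[0,0,0,0,0,0],[0,0,0,0,0,0],[0,0,0,0,0,0]],
], jaw=1)

```text
time_s: 16.45
position: [0.6903, 0.0326, 0.1317]
tool_rot: [[0.001, -0.071, -0.997], [-0.0, -0.997, 0.071], [-1.0, 0.0, -0.001]]
ft_force: [1.3, 0.3, 3.1]
grip_width: 0.0383
```

>>> arm_command([
  [[-0.3,0,0,0,0,0],[-0.8,0,0,0,0,0],[-1.6,0,0,0,0,0],[-2.4,0,0,0,0,0],[-3.2,0,0,0,0,0],[-4,0,0,0,0,0],[-4.6,0,0,0,0,0],[-4.6,0,0,0,0,0]],
], newtons=90)

```text
time_s: 17.25
position: [0.6905, 0.0326, 0.2495]
tool_rot: [[0.005, -0.071, -0.997], [-0.001, -0.997, 0.071], [-1.0, 0.0, -0.005]]
ft_force: [-0.6, 0.0, -1.0]
grip_width: 0.0371
```

Run:
```python
from h import *
s=sensors.observe();print(s["position"].round(4),s["grip_width"]);print(move((.625,.262,.235)))
w=get_image("wrist");cv2.imwrite("pics/w6.png",w["img"][:,:,::-1])
d=get_image("top")
def poly(name,pts,z):
    P=np.array([ray(d,u,v,z)[:2] for u,v in pts]);print(name,P.round(4))
poly("tub",[(161,136),(249,141),(240,226),(154,217)],.11)
cv2.imwrite("pics/tub.png",cv2.resize(d["img"][110:290,110:330,::-1],None,fx=3,fy=3))
```

```text
[0.6905 0.0326 0.2495] 0.03705940951816249
[ 0.56 -8.97  3.27  0.    0.    0.  ]
tub [[0.7103 0.3632]
 [0.7025 0.1694]
 [0.5146 0.1836]
 [0.5309 0.371 ]]
```

View pics/tub.png

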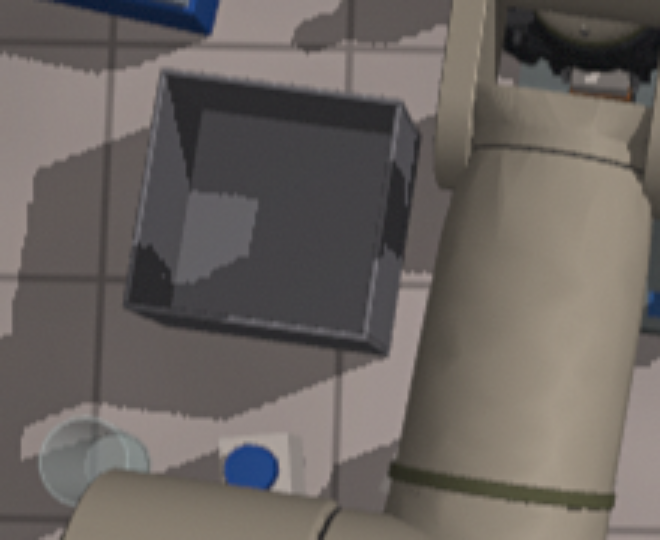

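>>> arm_command([
  [[0,-1,0.1,0,0,0],[0,-2.5,0.3,0,0,0],[0,-4,0.6,0,0,0],[0,-5.5,0.8,0,0,0],[0,-7,1,0,0,0],[0,-8.5,1.2,0,0,0],[0,-9.6,1.2,0,0,0],[0,-9.6,1.2,0,0,0],[0,-9.6,1.2,0,0,0]],
])

```text
time_s: 18.25
position: [0.6769, 0.2744, 0.2449]
tool_rot: [[-0.002, -0.071, -0.998], [-0.001, -0.998, 0.071], [-1.0, 0.001, 0.002]]
ft_force: [0.3, -0.6, -0.4]
grip_width: 0.0373
```

Run:
```python
from h import *
s=sensors.observe();print(s["position"].round(4),s["grip_width"]);print(move((.648,.277,.112)))
```

```text
[0.6769 0.2744 0.2449] 0.03731064638025308
[ 5.32 -0.03  1.15  0.    0.    0.  ]
```

>>> arm_command([
  [[0,0,0.6,0,0,0],[0.5,0,1.15,0,0,0],[1.5,0,1.15,0,0,0],[2.5,0,1.15,0,0,0],[3.5,0,1.15,0,0,0],[4.5,0,1.15,0,0,0],[5.2,0,1.15,0,0,0],[5.2,0,1.15,0,0,0]],
])

```text
time_s: 19.05
position: [0.6476, 0.2744, 0.1132]
tool_rot: [[-0.006, -0.073, -0.997], [-0.002, -0.997, 0.073], [-1.0, 0.002, 0.006]]
ft_force: [-0.0, -0.1, -0.7]
grip_width: 0.0377
```

>>> arm_command([
  [[0,0,0,0,0,0],[0,0,0,0,0,0],[0,0,0,0,0,0],[-0.8,0,0,0,0,0],[-2,0,0,0,0,0],[-3.5,0,0,0,0,0],[-5,0,0,0,0,0]],
], jaw=0.3)

```text
time_s: 19.75
position: [0.6484, 0.2762, 0.2436]
tool_rot: [[0.001, -0.071, -0.997], [0.0, -0.997, 0.071], [-1.0, -0.0, -0.001]]
ft_force: [0.3, -0.3, 0.1]
grip_width: 0.0598
```

Run:
```python
from h import *
s=sensors.observe();print(s["position"].round(4),s["grip_width"])
print(move((.4265,.2905,.2),down(-86)),move((.4265,.2905,.2),down(-176)))
d=get_image("top")
for c in("red","blue"):
  for ce,n,_ in blobs(d,c,30)[0]:
    if ce[1]>140: print(c,ce.round(1),n,ray(d,*ce,.076).round(4))
```

```text
[0.6484 0.2762 0.2436] 0.059762862173319185
[ 1.74  0.06  8.9  -1.35 -0.01  0.  ] [ 1.740e+00  6.000e-02  8.900e+00  1.365e+01 -1.000e-02  1.000e-02]
red [456.4 187.6] 199 [ 0.6132 -0.294   0.076 ]
red [250.  267.2] 211 [0.4267 0.1638 0.076 ]
blue [618.4 209.9] 2222 [ 0.5692 -0.6553  0.076 ]
blue [299.9 205.4] 309 [0.5669 0.0561 0.076 ]
blue [494.4 268.4] 764 [ 0.4338 -0.3775  0.076 ]
blue [300.4 261.2] 198 [0.442  0.0524 0.076 ]
```

>>> arm_command([
  [[0,0,1,-0.3,0,0],[0,0,2.5,-0.6,0,0],[0,0,4,-0.9,0,0],[0,0,5.5,-1.2,0,0],[0.5,0.05,7,-1.35,0,0],[1.3,0.05,8.3,-1.35,0,0],[2,0.05,8.9,-1.35,0,0],[3,0.05,8.9,-1.35,0,0],[3,0.05,8.9,-1.35,0,0]],
], jaw=0, newtons=70)

```text
time_s: 20.7
position: [0.4253, 0.2905, 0.1648]
tool_rot: [[-0.003, 0.07, -0.998], [-0.001, -0.998, -0.07], [-1.0, 0.001, 0.004]]
ft_force: [-0.2, -0.3, 0.2]
grip_width: 0.0853
```

Run:
```python
from h import *
s=sensors.observe();print(s["position"].round(4),s["grip_width"])
print(move((.4265,.2905,.04),down(-86)))
w=get_image("wrist");cv2.imwrite("pics/w7.png",w["img"][:,:,::-1])
for ce,n,b in blobs(w,"blue")[0]: print(ce,n,b,ray(w,*ce,.076))
```

```text
[0.4253 0.2905 0.1648] 0.08534474434418876
[ 4.99 -0.   -0.07  0.    0.03 -0.01]
[314.47531338 246.42952162] 3909 [279 208  71  74] [0.43016968 0.29039147 0.076     ]
```

View pics/w7.png

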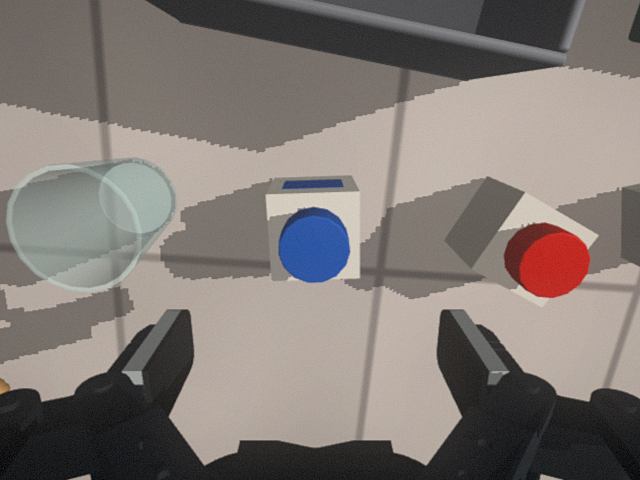

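>>> arm_command([
  [[1.5,0,-0.05,0,0,0],[3,0,-0.1,0,0,0],[4.2,0,-0.1,0,0,0],[4.8,0,-0.1,0,0,0],[5,0,-0.1,0,0,0],[5,0,-0.1,0,0,0]],
])

```text
time_s: 21.35
position: [0.43, 0.2912, 0.042]
tool_rot: [[0.001, 0.069, -0.998], [0.0, -0.998, -0.069], [-1.0, -0.0, -0.001]]
ft_force: [-0.0, 0.8, 1.2]
grip_width: 0.0859
```

>>> arm_command([
  [[0,0,0,0,0,0],[0,0,0,0,0,0],[0,0,0,0,0,0],[0,0,0,0,0,0],[0,0,0,0,0,0],[0,0,0,0,0,0]],
], jaw=1)

```text
time_s: 21.95
position: [0.4297, 0.2913, 0.0428]
tool_rot: [[0.003, 0.07, -0.998], [0.001, -0.998, -0.07], [-1.0, -0.001, -0.003]]
ft_force: [0.1, -0.1, 6.8]
grip_width: 0.0511
```

>>> arm_command([
  [[-1,0,0,0,0,0],[-2.5,0,0,0,0,0],[-4,0,0,0,0,0],[-5.5,0,0,0,0,0],[-6.5,0,0,0,0,0],[-6.5,0,0,0,0,0]],
])

```text
time_s: 22.55
position: [0.4301, 0.2915, 0.2077]
tool_rot: [[0.007, 0.07, -0.998], [0.003, -0.998, -0.07], [-1.0, -0.002, -0.007]]
ft_force: [-0.2, 0.9, -0.5]
grip_width: 0.0513
```

Run:
```python
from h import *
s=sensors.observe();print(s["position"].round(4),s["grip_width"])
print(move((.588,.315,.135)))
```

```text
[0.4301 0.2915 0.2077] 0.05130709342443341
[ 2.96 -0.49 -6.35  0.    0.    0.  ]
```

>>> arm_command([
  [[0,-0.1,-1,0,0,0],[0,-0.2,-2.5,0,0,0],[0,-0.4,-4,0,0,0],[0,-0.5,-5.4,0,0,0],[0.3,-0.5,-6.3,0,0,0],[1.2,-0.5,-6.3,0,0,0],[2.2,-0.5,-6.3,0,0,0],[2.9,-0.5,-6.3,0,0,0],[2.9,-0.5,-6.3,0,0,0]],
])

```text
time_s: 23.45
position: [0.5838, 0.314, 0.1277]
tool_rot: [[-0.007, 0.07, -0.998], [-0.002, -0.998, -0.07], [-1.0, 0.002, 0.007]]
ft_force: [0.5, -0.2, -0.0]
grip_width: 0.051
```

>>> arm_command([
  [[0,0,0,0,0,0],[0,0,0,0,0,0],[0,0,0,0,0,0],[-0.8,0,0,0,0,0],[-2,0,0,0,0,0],[-3,0,0,0,0,0],[-3.5,0,0,0,0,0]],
], jaw=0.2)

```text
time_s: 24.15
position: [0.5858, 0.3147, 0.2221]
tool_rot: [[0.005, 0.07, -0.998], [0.002, -0.998, -0.07], [-1.0, -0.001, -0.005]]
ft_force: [-0.5, 0.6, -0.0]
grip_width: 0.0679
```

Run:
```python
from h import *
s=sensors.observe();print(s["position"].round(4),s["grip_width"])
print(move((.427,.163,.165),down(-114.5)),move((.427,.163,.165),down(-25)))
d=get_image("top")
for c in("red","blue"):
  for ce,n,_ in blobs(d,c,30)[0]:
    if ce[1]>140 and ce[0]<480: print(c,ce.round(1),n,ray(d,*ce,.076).round(4))
```

```text
[0.5858 0.3147 0.2221] 0.06794127292858473
[ 2.25  5.61  6.77  4.75 -0.04  0.02] [ 2.250e+00  5.610e+00  6.770e+00 -1.017e+01 -5.000e-02 -1.000e-02]
red [456.4 187.6] 199 [ 0.6132 -0.294   0.076 ]
red [250.  267.2] 211 [0.4267 0.1638 0.076 ]
blue [186.8 195.4] 148 [0.585  0.3102 0.076 ]
blue [299.9 205.3] 313 [0.5671 0.056  0.076 ]
blue [300.4 261.2] 197 [0.4419 0.0523 0.076 ]
```

>>> arm_command([
  [[0,0.8,1,0.7,0,0],[0,2,2.5,1.7,0,0],[0,3.2,4,2.7,0,0],[0,4.4,5.4,3.7,0,0],[0.3,5.4,6.5,4.6,0,0],[1,5.6,6.7,4.8,0,0],[2,5.6,6.7,4.8,0,0],[2.2,5.6,6.7,4.8,0,0],[2.2,5.6,6.7,4.8,0,0]],
], jaw=0)

```text
time_s: 25.1
position: [0.4277, 0.1632, 0.1632]
tool_rot: [[-0.002, -0.419, -0.908], [-0.0, -0.908, 0.419], [-1.0, 0.001, 0.002]]
ft_force: [0.6, -0.6, 0.5]
grip_width: 0.0852
```

Run:
```python
from h import *
s=sensors.observe();print(s["position"].round(4),s["grip_width"],s["q"].round(0))
print(move((.428,.163,.04),down(-115)))
w=get_image("wrist");cv2.imwrite("pics/w8.png",w["img"][:,:,::-1])
for ce,n,b in blobs(w,"red")[0]: print(ce,n,b,ray(w,*ce,.076))
```

```text
[0.4277 0.1632 0.1632] 0.08524249409269093 [  6.  18.  97.   0.  65. 121.]
[ 4.93 -0.   -0.02  0.03  0.02 -0.01]
[312.85714286 189.56493506] 462 [283 186  61   8] [0.46010021 0.14846757 0.076     ]
[313.03897979 251.68936477] 4156 [278 214  71  75] [0.43059845 0.16208683 0.076     ]
```

>>> arm_command([
  [[1.5,0,0,0,0,0],[3,0,0,0,0,0],[4.2,0,0,0,0,0],[4.8,0,0,0,0,0],[4.9,0,0,0,0,0],[4.9,0,0,0,0,0]],
])

```text
time_s: 25.75
position: [0.4286, 0.1634, 0.0419]
tool_rot: [[0.001, -0.419, -0.908], [0.0, -0.908, 0.419], [-1.0, -0.0, -0.001]]
ft_force: [0.5, 0.4, 0.3]
grip_width: 0.0853
```

>>> arm_command([
  [[0,0,0,0,0,0],[0,0,0,0,0,0],[0,0,0,0,0,0],[0,0,0,0,0,0],[0,0,0,0,0,0],[0,0,0,0,0,0]],
], jaw=1)

```text
time_s: 26.35
position: [0.4286, 0.1632, 0.0425]
tool_rot: [[0.002, -0.419, -0.908], [0.0, -0.908, 0.419], [-1.0, -0.001, -0.002]]
ft_force: [-1.3, 0.4, 7.7]
grip_width: 0.0512
```

>>> arm_command([
  [[-1,0,0,0,0,0],[-2.5,0,0,0,0,0],[-4,0,0,0,0,0],[-5.5,0,0,0,0,0],[-7,0,0,0,0,0],[-7.5,0,0,0,0,0],[-7.5,0,0,0,0,0]],
])

```text
time_s: 27.05
position: [0.4284, 0.1632, 0.231]
tool_rot: [[0.005, -0.419, -0.908], [0.001, -0.908, 0.419], [-1.0, -0.003, -0.004]]
ft_force: [0.0, 0.3, -2.1]
grip_width: 0.0513
```

Run:
```python
from h import *
s=sensors.observe();print(s["position"].round(4),s["grip_width"])
print(move((.45,-.1,.23)),move((.625,-.25,.23)))
```

```text
[0.4284 0.1632 0.231 ] 0.051273893161598486
[ 0.04  9.2  -5.2   0.    0.    0.  ] [  0.07  11.71 -14.07   0.     0.     0.  ]
```

>>> arm_command([
  [[0,1,-1.2,0,0,0],[0,2.2,-2.6,0,0,0],[0,3.4,-4.1,0,0,0],[0,4.6,-5.5,0,0,0],[0,5.8,-7,0,0,0],[0,7,-8.4,0,0,0],[0,8.2,-9.9,0,0,0],[0,9.4,-11.3,0,0,0],[0,10.5,-12.8,0,0,0],[0,11.5,-13.9,0,0,0]],
])

```text
time_s: 28.05
position: [0.6233, -0.2457, 0.2268]
tool_rot: [[-0.002, -0.42, -0.907], [0.001, -0.907, 0.42], [-1.0, -0.0, 0.002]]
ft_force: [0.1, -0.0, -0.5]
grip_width: 0.0512
```

Run:
```python
from h import *
s=sensors.observe();print(s["position"].round(4),s["grip_width"])
print(move((.622,-.243,.145)))
```

```text
[ 0.6233 -0.2457  0.2268] 0.0511683802409855
[ 3.27 -0.08  0.08  0.    0.    0.  ]
```

>>> arm_command([
  [[1,0,0.05,0,0,0],[2,0,0.05,0,0,0],[3,0,0.05,0,0,0],[3.2,0,0.05,0,0,0],[3.2,0,0.05,0,0,0]],
])

```text
time_s: 28.55
position: [0.6213, -0.2428, 0.1476]
tool_rot: [[-0.002, -0.419, -0.908], [0.001, -0.908, 0.419], [-1.0, -0.0, 0.003]]
ft_force: [-0.2, 0.3, -0.7]
grip_width: 0.0508
```

>>> arm_command([
  [[0,0,0,0,0,0],[0,0,0,0,0,0],[0,0,0,0,0,0],[-0.8,0,0,0,0,0],[-2,0,0,0,0,0],[-3,0,0,0,0,0],[-3.5,0,0,0,0,0]],
], jaw=0.2)

```text
time_s: 29.25
position: [0.6222, -0.2433, 0.2395]
tool_rot: [[0.004, -0.419, -0.908], [-0.002, -0.908, 0.419], [-1.0, 0.001, -0.005]]
ft_force: [0.3, 1.4, 0.2]
grip_width: 0.0686
```

Run:
```python
from h import *
s=sensors.observe();print(s["position"].round(4),s["grip_width"])
print(move((.444,.0515,.2),down(-76)))
d=get_image("top")
for c in("red","blue"):
  for ce,n,_ in blobs(d,c,30)[0]:
    if ce[1]>140 and ce[0]<480: print(c,ce.round(1),n,ray(d,*ce,.076).round(4))
```

```text
[ 0.6222 -0.2433  0.2395] 0.06858427660244586
[ 1.52 -7.72 11.42 -6.47 -0.04 -0.02]
blue [300.4 201.2] 427 [0.5764 0.0553 0.076 ]
blue [184.9 196. ] 206 [0.5836 0.3142 0.076 ]
blue [330.8 211.2] 68 [ 0.5549 -0.0131  0.076 ]
```

>>> arm_command([
  [[0,-0.8,1.2,-0.7,0,0],[0,-1.8,2.6,-1.5,0,0],[0,-2.8,4.1,-2.3,0,0],[0,-3.8,5.6,-3.1,0,0],[0,-4.8,7.1,-3.9,0,0],[0,-5.8,8.6,-4.8,0,0],[0.3,-6.9,10,-5.7,0,0],[0.8,-7.7,11.4,-6.5,0,0],[1.5,-7.7,11.4,-6.5,0,0],[2.5,-7.7,11.4,-6.5,0,0]],
], jaw=0)

```text
time_s: 30.3
position: [0.4432, 0.0522, 0.1735]
tool_rot: [[0.002, 0.247, -0.969], [-0.0, -0.969, -0.247], [-1.0, 0.001, -0.002]]
ft_force: [0.4, 0.1, -0.5]
grip_width: 0.0851
```

Run:
```python
from h import *
w=get_image("wrist");s=sensors.observe();print(s["position"].round(4),s["grip_width"],s["q"].round(0))
print(move((.444,.0515,.04),down(-76)))
cv2.imwrite("pics/w9.png",w["img"][:,:,::-1])
for ce,n,b in blobs(w,"blue")[0]: print(ce,n,b,ray(w,*ce,.076))
```

```text
[0.4416 0.052  0.1696] 0.0855425408679435 [-9. 17. 98. -0. 65. 67.]
[ 5.18  0.05 -0.12  0.04  0.05  0.02]
[375.59745426  28.61953063] 5028 [276   0 179  73] [0.55603721 0.05113491 0.076     ]
[484.68548387  63.54462366] 1860 [455  38  62  53] [ 0.55433267 -0.00345317  0.076     ]
[315.72095672 247.52904328] 3512 [282 211  67  70] [0.44503278 0.05158519 0.076     ]
```

View pics/w9.png

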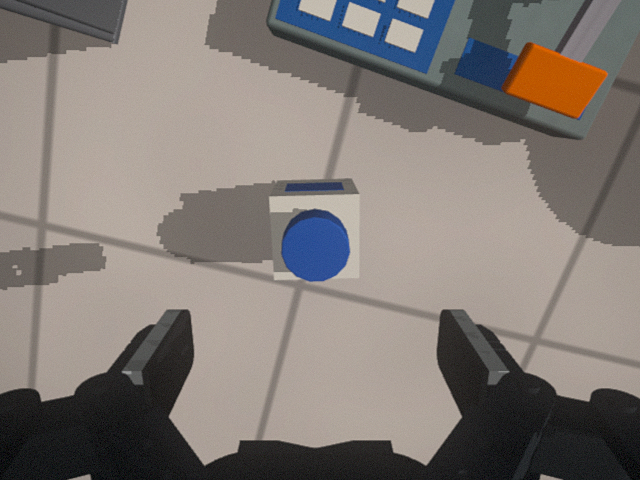

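>>> arm_command([
  [[1.5,0.05,-0.1,0,0,0],[3,0.05,-0.1,0,0,0],[4.2,0.05,-0.1,0,0,0],[4.9,0.05,-0.1,0,0,0],[5.1,0.05,-0.1,0,0,0],[5.1,0.05,-0.1,0,0,0]],
])

```text
time_s: 30.95
position: [0.4464, 0.0506, 0.0462]
tool_rot: [[-0.001, 0.245, -0.969], [0.0, -0.969, -0.245], [-1.0, -0.0, 0.001]]
ft_force: [0.1, -0.0, 0.6]
grip_width: 0.0856
```

>>> arm_command([
  [[0,0,0,0,0,0],[0,0,0,0,0,0],[0,0,0,0,0,0],[0,0,0,0,0,0],[0,0,0,0,0,0],[0,0,0,0,0,0]],
], jaw=1)

```text
time_s: 31.55
position: [0.447, 0.0506, 0.0475]
tool_rot: [[0.002, 0.245, -0.969], [-0.0, -0.969, -0.245], [-1.0, 0.001, -0.002]]
ft_force: [-1.3, -0.3, 7.6]
grip_width: 0.0513
```

>>> arm_command([
  [[-1,0,0,0,0,0],[-2.5,0,0,0,0,0],[-4,0,0,0,0,0],[-5.5,0,0,0,0,0],[-7,0,0,0,0,0],[-7.5,0,0,0,0,0],[-7.5,0,0,0,0,0]],
])

```text
time_s: 32.25
position: [0.4469, 0.0506, 0.236]
tool_rot: [[0.005, 0.245, -0.969], [-0.001, -0.969, -0.245], [-1.0, 0.002, -0.005]]
ft_force: [0.2, -0.7, -1.3]
grip_width: 0.0507
```

Run:
```python
from h import *
s=sensors.observe();print(s["position"].round(4),s["grip_width"])
print(move((.588,.238,.137),down(-90)))
d=get_image("top");cv2.imwrite("pics/tub2.png",cv2.resize(d["img"][120:300,110:540,::-1],(800,335)))
```

```text
[0.4469 0.0506 0.236 ] 0.05067736036908277
[ 3.98 -5.89 -7.29  2.37 -0.05 -0.01]
```

View pics/tub2.png

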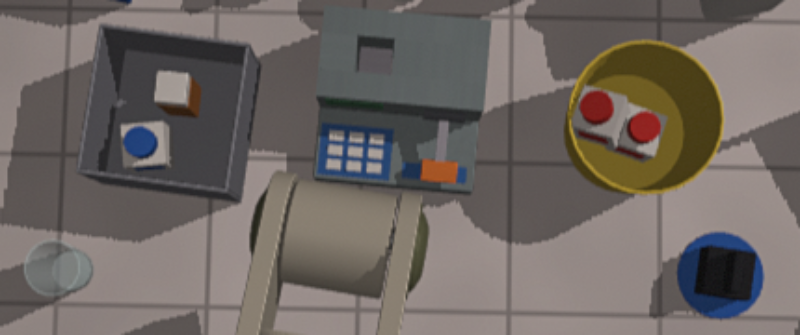

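>>> arm_command([
  [[0,-0.8,-1,0.3,0,0],[0,-2,-2.4,0.7,0,0],[0,-3.2,-3.9,1.2,0,0],[0,-4.4,-5.4,1.7,0,0],[0,-5.4,-6.8,2.2,0,0],[0.5,-5.8,-7.3,2.3,0,0],[1.5,-5.8,-7.3,2.3,0,0],[2.5,-5.8,-7.3,2.3,0,0],[3.5,-5.8,-7.3,2.3,0,0],[3.9,-5.8,-7.3,2.3,0,0]],
])

```text
time_s: 33.3
position: [0.5862, 0.2356, 0.1322]
tool_rot: [[-0.007, 0.007, -1.0], [-0.001, -1.0, -0.007], [-1.0, 0.001, 0.007]]
ft_force: [0.5, 0.1, -0.7]
grip_width: 0.0508
```

>>> arm_command([
  [[0,0,0,0,0,0],[0,0,0,0,0,0],[0,0,0,0,0,0],[0,0,0,0,0,0],[-0.8,0,0,0,0,0],[-2,0,0,0,0,0],[-3.5,0,0,0,0,0],[-5,0,0,0,0,0]],
], jaw=0.2)

```text
time_s: 34.1
position: [0.5876, 0.2359, 0.2634]
tool_rot: [[0.001, 0.007, -1.0], [0.0, -1.0, -0.007], [-1.0, -0.0, -0.001]]
ft_force: [-0.2, -0.3, -0.4]
grip_width: 0.0685
```

Run:
```python
from h import *
s=sensors.observe();print(s["position"].round(4),s["grip_width"])
d=get_image("top")
for c in("red","blue"):
  for ce,n,_ in blobs(d,c,30)[0]: print(c,ce.round(1),n)
cv2.imwrite("pics/end.png",d["img"][:,:,::-1])
ce,n,b=[x for x in blobs(d,"blue",200)[0] if x[0][0]>470 and x[0][0]<520][0]
print("pad bbox",b)
hsv=cv2.cvtColor(d["img"],cv2.COLOR_RGB2GRAY);m=(hsv[240:295,470:525]<45).astype(np.uint8);ys,xs=np.nonzero(m)
print("hood px",xs.mean()+470,ys.mean()+240,len(xs),"pred",pix(d,(.438,-.406,.039)),"pad",b[0]+b[2]/2,b[1]+b[3]/2,pix(d,(.438,-.406,.003)))
```

```text
[0.5876 0.2359 0.2634] 0.06846236795019037
red [430.3 176.7] 221
red [456.4 187.6] 200
blue [529.7  55.8] 268
blue [271.8  77.2] 108
blue [180.5  96.6] 348
blue [618.4 209.9] 2222
blue [184.8 195.2] 185
blue [224.4 196.4] 72
blue [299.9 205.3] 313
blue [494.4 268.4] 761
pad bbox [475 245  45  46]
hood px 495.53437213565536 268.1961503208066 1091 pred (np.float64(501.66329573360264), np.float64(267.26381014888557)) pad 497.5 268.0 (np.float64(496.53488474219193), np.float64(267.75635266743336))
```

View pics/end.png

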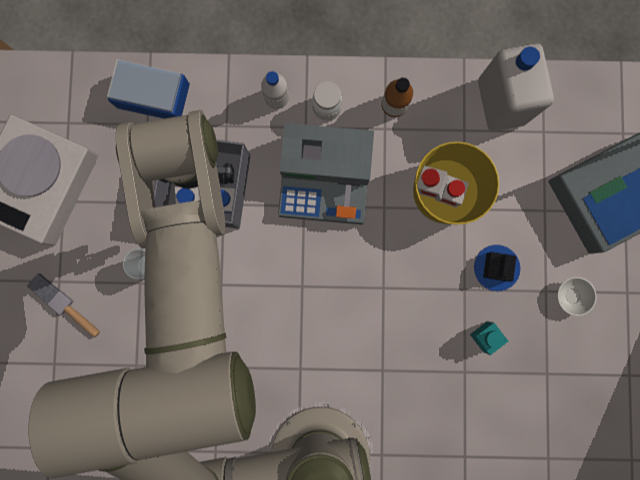

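Run:
```python
from rig import workorder
print(workorder.close_job())
```

```text
the job is handed in; nothing more can be done
None
```

The job is done and handed in at about 34 s of the 210 s allowed.

**What I did, in order:**
1. Lifted the light shield off the photometer and set it on the blue pad.
2. Dropped one red-capped bottle into the pail.
3. Pressed the ejector lever until it met its stop. It read 23.5 N there, well above the 10 N needed to press it.
4. Lifted the raised sample cell out and dropped it into the wash tub.
5. Dropped the first blue-capped bottle into the tub, the other red-capped one into the pail, and the second blue-capped one into the tub.

Only four bottles were present, two red-capped and two blue-capped.

**What the last checks showed:**
- **Pail and tub:** the final top image shows both red caps in the pail and both blue caps in the tub. The cell was seen in the tub one image earlier; the arm covered it in the last one.
- **Light shield:** by eye it is within about 3 mm of the pad's centre. My automatic pixel check gave about 6 pixels off, because its dark threshold also picked up other dark pixels, so I relied on the image.
- **Lever:** it is down and the well is empty. I judged "fully down" from the stop force and the fingertip height (about 61 mm against the expected 60 mm), not from a measured angle.
- **Beaker and turquoise look-alike:** neither was touched. The beaker was clear of the arm in the second-to-last image and is partly hidden in the last.
- **Arm:** the gripper is open above the tub and touching nothing. I saw no bottle knocked aside and no grip slip.

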